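# Clip the turning tools back on the sloping rack

### The job

Put the two turning tools back on the sloping rack: press the loop tool sideways into the pair of spring clips farther from the robot and the knife tool into the nearer pair, heads at the upper edge and the middle of each handle about midway between its two clips, until each handle has snapped fully home in both its clips. Leave the pots, pot lids and beaker where they are.

Things in the scene. Friction and masses are not known exactly. Their poses are not given: they have to be found in the camera images.
- board: Sloping light-wood face of a fixed tool rack, 205 mm up the slope, 166 wide, at 27 degrees; it faces the robot's left, low edge there. Origin: centre of the face. x: up the slope; y: along the rails, away from the robot; z: out of the face. Rails 8 mm high along y at x = -38, +38 mm carry the clips. Between the clips (x -30 to 30 mm) nothing is above z = 11 mm, so fingers can hold a handle there.
- far_mark (a point): On the board face at y = +45 mm: nominal middle of the far clip carriage. Each carriage is fixed anywhere within 14 mm of its mark along y; no reading tells where: feel for it (or look). It carries a lower clip at board x = -38 mm and an upper one at x = +38 mm, same y, each 14 mm long in x. Fixed black cheeks: outer faces 20 mm either side of the carriage middle, tops at z = 36 mm.
- near_mark (a point): Same at y = -45 mm for the near carriage, offset independently. Inside a clip's cheeks are two sprung steel lips, 6 mm thick, 9 mm apart, centres at board z = 36 mm, yielding 5 mm outward. A handle in line with x, pressed along -z within 2.5 mm of the carriage middle, meets them with its axis at about z = 43 mm, takes about 7 to 14 N for both clips, snaps in and is home at z = 30 mm.
- loop_tool: Eight-sided brown wooden handle, 14 mm across flats, 130 mm long; starts flat on the table, axis 7 mm up, head away from the robot. Origin: on the handle's axis at the middle of the handle. +x points to the head; brass ferrule to x = 81 mm, head to 120 mm. 60 g. The head is a flat steel wire loop, 33 mm wide.
- knife_tool: Eight-sided brown wooden handle, 14 mm across flats, 130 mm long; starts flat on the table, axis 7 mm up, head away from the robot. Origin: on the handle's axis at the middle of the handle. +x points to the head; brass ferrule to x = 81 mm, head to 120 mm. 60 g. The head is a narrow flat steel blade, 12 mm wide, pointed.
- loop_tool_tip (a point): Far end of the loop tool's head, on its axis, 120 mm from the middle of the handle.
- knife_tool_tip (a point): Far end of the knife tool's head, on its axis, 120 mm from the middle of the handle.
- glaze_pot_left: Bystander: lidded glaze pot, 66 mm wide, 102 mm tall, left of the rack toward the back. Origin: centre of its underside, z up.
- glaze_pot_front: Bystander: lidded glaze pot, 66 mm wide, 104 mm tall, at the front right. Origin: centre of its underside, z up.
- glass_beaker: Bystander: small clear beaker, 56 mm wide, 60 mm tall, at the front right. Origin: centre of its underside, z up.
- lid_near: Bystander: round pot lid with a ball knob, 58 mm wide, 39 mm tall, lying in the red tray in front of the rack, toward the left. Origin: centre of its underside, z up.
- lid_far: Bystander: round pot lid with a ball knob, 58 mm wide, 39 mm tall, lying in the red tray in front of the rack, toward the right. Origin: centre of its underside, z up.

How it is judged:
By the outcome, as a careful person would: the job done as asked, in the order asked, and still so for the second after the job is handed in, with the robot touching nothing.
It also fails if it takes over 72 s, if anything falls off the work surface, if the arm or the gripper's body presses on something with over 40 N, if the wrist force passes 120 N, or if a joint passes its speed limit or range.

### The arm

A 7-joint arm with a two-finger parallel gripper is mounted at the origin on a cart in front of the work surface, level with it; the furniture and walls round the work are solid. World frame = base frame: x ahead of the robot, y to its left, z up, the work surface at z = 0. Lengths are in m, angles in rad, forces in N, time in s.
With the tool pointing down it reaches from about 0.4 to 0.85 m from the base axis. Payload 4.5 kg.
Tool frame: the origin (TCP) lies at the very end of the fingers, on their centre line; the grasp point (between the pads) lies 19 mm behind it (r.grip_depth is the z of the grasp point in the tool frame, in m); z points along the fingers, y is the line along which they close (so a half turn about z gives the same grasp; the last joint's range is limited). The gripper opens to 88 mm and grips with 3 to 60 N. Pads are 18 mm wide; open, the fingers measure 123 mm over their backs; the gripper's body (75 mm by 187 mm) begins 45 mm behind the grasp point.
Start: joints at [-1.217, 0.689, -0.195, 1.565, 0.157, 0.902, -0.215], TCP at [0.196, 0.593, 0.201] pointing down, gripper open.
Joint ranges: [-3.01, 3.01], [-0.46, 2.08], [-1.47, 1.51], [0.13, 2.56], [-1, 4.14], [0.04, 2.09], [-2.66, 2.66]. Speed limits (rad/s): [2.57, 2.57, 3.14, 3.14, 3.14, 3.14, 3.14].

### API

Orientations are given as a unit quaternion [x, y, z, w].
In Python, from plant import r gives the robot as it stands.
- The arm moves only by the shell command python3 steer.py 'ROWS' [FORCE]. ROWS is a JSON object whose key "motion" holds a list of rows, 1 to 10 of them, each of 7 numbers: the opening from 0.0 (shut) to 1.0 (fully open), then dx, dy, dz in m, then a rotation vector rx, ry, rz in rad; each row is the pose to reach, as a shift and turn from the pose commanded when the command began, along the tool's axes at that moment; what a row does not reach only later rows make up. A row lasts 1/10 s, in which the tool goes at most 0.05 m and 0.15 rad, less where a joint would pass 70% of its speed; a pose out of reach is approached as far as the arm can. The fingers move at their own pace and stop on an object; FORCE is the grip in N (left out, the last holds). Time passes only in rows, so rows that do not move let the fingers close. It prints the time, the measured TCP pose, the force, the opening and the grip force at its end. Input that does not fit is refused with a message, and nothing moves.
- r.get_state(): the state, without advancing time (a new reading comes with each control period).
- r.snapshot(name): name is "scene" or "top" or "wrist"; returns the picture (400x640x3 uint8, red, green, blue); there is no depth.
- r.camera_params(name): a dict with "fx", "fy", "cx", "cy" (pixels), "rvec" (rotation vector, rad) and "tvec" (3), from world to camera coordinates, as OpenCV has them. Camera axes: x right, y down, z forward; pixel columns grow to the right and rows downward; lengths in m; the calibration is good to about 2 mm. A picture is of the moment at which its call begins: read the wrist's pose just before it. camera_params takes no time and is no camera call; for the wrist camera it gives the pose at the moment of the call.
- r.finish_job(): hands the job in; it is judged then, once.
The state is a dict: "clock": time; "q": joint angles; "qd": joint speeds; "joint_torque": joint torques, N m; "tool_pos": TCP position; "eef_rot": TCP orientation; "contact_force": force on the tool from outside, world axes, zero at the start; "moment": the same for the moment, N m; "opening": opening from 0.0 (shut) to 1.0 (fully open); "finger_force": force on a finger pad.
Only numpy, scipy, OpenCV 4.12 (cv2) and the standard library are available. Lean on these libraries where they do the work, as an engineer would, in place of code of your own. Each camera call takes 0.05 s, during which the arm holds its last target. There are 200 camera calls.

## Working session

There is one attempt and no reset: what is moved stays moved. The work goes in short steps, Python scripts to look and compute and a shell command to move; the robot and the scene stay as the last step left them, time stands still between calls to the robot, and variables do not carry over. Pictures are saved under pics/ and viewed, at most 10 in all, crops included, and the job is handed in when it is done.

```bash
ls; mkdir -p pics
python3 - <<'E'
from plant import r
import cv2,numpy as np
for n in ["scene","top","wrist"]:
    p=r.camera_params(n); im=r.snapshot(n)
    cv2.imwrite(f"pics/{n}0.png",im[:,:,::-1]); print(n,{k:np.round(v,4).tolist() for k,v in p.items()})
s=r.get_state();print(s, r.grip_depth)
E
```

```text
pics
plant.py
steer.py
scene {'fx': 407.3094, 'fy': 407.3094, 'cx': 314.1822, 'cy': 197.1039, 'rvec': [2.0978, -0.807, 0.4322], 'tvec': [-0.4226, 0.3021, 0.8692]}
top {'fx': 361.3187, 'fy': 361.3187, 'cx': 324.9399, 'cy': 200.8708, 'rvec': [2.101, -2.1514, 0.202], 'tvec': [-0.0428, 0.5377, 0.8744]}
wrist {'fx': 342.6051, 'fy': 342.6051, 'cx': 316.6556, 'cy': 196.7147, 'rvec': [-2.3534, -1.7002, -0.2393], 'tvec': [-0.6249, -0.0391, 0.3895]}
{'clock': 0.15, 'q': array([-1.21719876,  0.68978357, -0.19454102,  1.56603329,  0.15729159,
        0.9024973 , -0.21510842]), 'qd': array([-7.15764923e-05, -3.20857151e-03, -4.61654744e-04, -2.33530114e-03,
        5.79771777e-04,  2.80261658e-04, -1.11392738e-03]), 'joint_torque': array([-1.88097154e-03, -5.27866745e+01, -1.26881048e+00, -1.53586203e+01,
       -5.25430217e-02,  3.88080283e-03,  1.00568541e-04]), 'tool_pos': array([0.19635409, 0.59283274, 0.20041863]), 'eef_rot': array([ 1.59191887e-01,  9.87247435e-01, -6.63105067e-04, -6.60273994e-05]), 'contact_force': array([-0.62725515, -0.01300648, -0.8780763 ]), 'moment': array([ 0.03177761,  0.0210182 , -0.01859517]), 'finger_force': 0.0, 'opening': 0.9990092206284984} -0.0187
```

View pics/scene0.png

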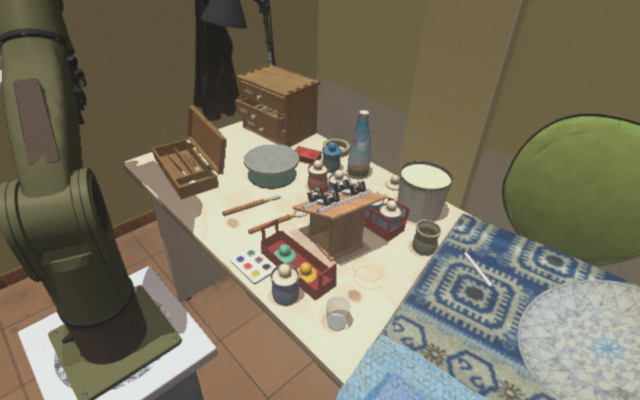

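View pics/top0.png

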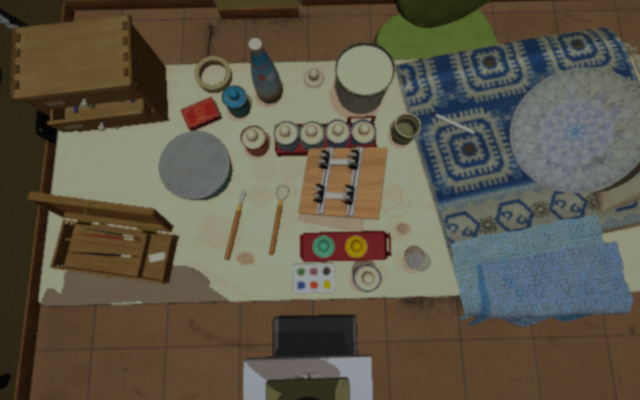

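The scene view shows the loop tool near (280,220) and the knife near (252,205). In the top view the knife handle runs (229,257)–(237,208) and the loop handle (274,251)–(279,203). The board spans (300–387,147–218), with clips near (323,160), (354,160), (320,197) and (350,200). Next I'll extract these numerically.

```bash
cat > h.py <<'E'
import cv2,numpy as np
from scipy.spatial.transform import Rotation as R
from plant import r
def ray(p,uv):
    Rm=cv2.Rodrigues(np.array(p['rvec'],float))[0]; t=np.array(p['tvec'],float)
    d=Rm.T@np.array([(uv[0]-p['cx'])/p['fx'],(uv[1]-p['cy'])/p['fy'],1.]); return -Rm.T@t, d/np.linalg.norm(d)
def onplane(p,uv,z=None,n=(0,0,1),q=None):
    c,d=ray(p,uv); n=np.array(n,float); q=np.array([0,0,z]) if q is None else np.array(q)
    return c+d*(n@(q-c))/(n@d)
def tri(obs):  # [(p,uv),...]
    A=np.zeros((3,3));b=np.zeros(3)
    for p,uv in obs:
        c,d=ray(p,uv);M=np.eye(3)-np.outer(d,d);A+=M;b+=M@c
    X=np.linalg.solve(A,b); return X,[float(np.linalg.norm(np.cross(ray(p,uv)[1],X-ray(p,uv)[0]))) for p,uv in obs]
def proj(p,X): return cv2.projectPoints(np.array(X,float).reshape(-1,3),np.array(p['rvec'],float),np.array(p['tvec'],float),np.array([[p['fx'],0,p['cx']],[0,p['fy'],p['cy']],[0,0,1.]]),None)[0][:,0]
def blobs(im,lo,hi,roi,amin):
    x0,y0,x1,y1=roi; hsv=cv2.cvtColor(im[y0:y1,x0:x1],cv2.COLOR_RGB2HSV)
    m=cv2.inRange(hsv,np.array(lo),np.array(hi)); n,l,s,c=cv2.connectedComponentsWithStats(m)
    out=[]
    for i in range(1,n):
        if s[i,4]>=amin:
            ys,xs=np.where(l==i); P=np.c_[xs+x0,ys+y0].astype(float); m0=P.mean(0); w,v=np.linalg.eigh(np.cov((P-m0).T)); a=v[:,1]; t=(P-m0)@a
            out.append((len(P),m0,a,m0+a*(t.min()-.0),m0+a*t.max()))
    return out
def tcp():
    s=r.get_state(); return np.array(s['tool_pos']),R.from_quat(s['eef_rot']),s
E
python3 - <<'E'
from h import *
np.set_printoptions(precision=4,suppress=True)
top=cv2.imread('pics/top0.png')[:,:,::-1].copy(); w=cv2.imread('pics/wrist0.png')
pt=r.camera_params('top'); 
print('cam',ray(pt,(0,0))[0],ray(r.camera_params('scene'),(0,0))[0],ray(r.camera_params('wrist'),(0,0))[0])
for b in blobs(top,(5,120,60),(20,255,255),(215,180,296,270),30):
    print(b[0],b[1],b[3],b[4],onplane(pt,b[1],.007),onplane(pt,b[3],.007),onplane(pt,b[4],.007))
for n,uv in dict(bnl=(300,215),bnr=(381,218),bfl=(308,147),bfr=(387,148)).items(): print(n,onplane(pt,uv,.06),onplane(pt,uv,.15))
c=cv2.resize(cv2.imread('pics/top0.png')[135:275,215:395],None,fx=2,fy=2,interpolation=cv2.INTER_CUBIC)
mm=np.zeros((580,640,3),np.uint8); mm[:300,:480]=cv2.resize(w,(480,300)); mm[300:580,:360]=c
cv2.imwrite('pics/m1.png',mm)
E
```

```text
cam [ 0.3664 -0.0495  0.9585] [-0.0507 -0.654   0.7714] [0.1295 0.6159 0.3844]
192 [275.401  228.8698] [279.7408 204.7732] [271.022  253.1841] [0.4724 0.0768 0.007 ] [0.5368 0.0653 0.007 ] [0.4091 0.0881 0.007 ]
214 [232.6262 233.6542] [238.9655 207.7469] [226.4568 258.8671] [0.4625 0.1893 0.007 ] [0.5313 0.174  0.007 ] [0.3972 0.2038 0.007 ]
bnl [0.5    0.0081 0.06  ] [0.4866 0.0023 0.15  ]
bnr [ 0.4876 -0.195   0.06  ] [ 0.4755 -0.1804  0.15  ]
bfl [ 0.6783 -0.0148  0.06  ] [ 0.647  -0.0182  0.15  ]
bfr [ 0.6708 -0.2202  0.06  ] [ 0.6403 -0.2031  0.15  ]
```

View pics/m1.png

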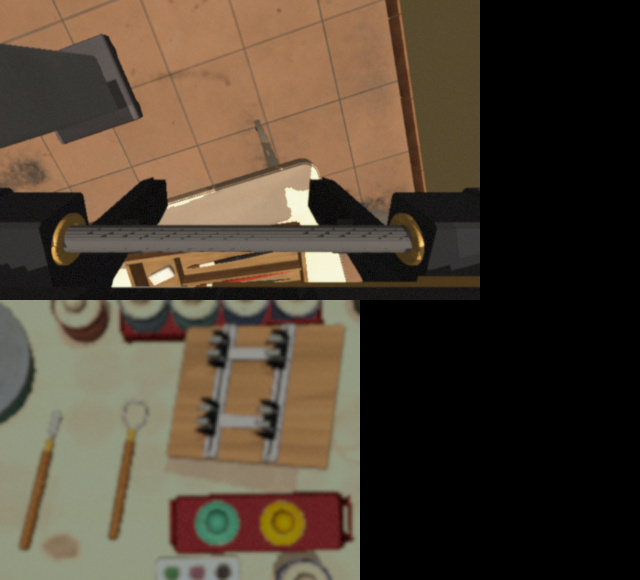

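The wrist picture shows only the floor and toolbox. The enlarged top crop shows the knife on the left, the loop tool beside it, and black clip pairs on two carriages. Next I'll get the wrist camera's mounting and move over the work.

```bash
cat >> h.py <<'E'
np.set_printoptions(precision=4,suppress=True)
def delta(pos,Rg):  # print shift & rotvec in current tool axes
    p,Rc,s=tcp(); return Rc.inv().apply(np.array(pos)-p),(Rc.inv()*Rg).as_rotvec()
E
python3 - <<'E'
from h import *
p,Rc,s=tcp(); w=r.camera_params('wrist'); c=ray(w,(0,0))[0]
print('cam in tool',Rc.inv().apply(c-p)); Rm=cv2.Rodrigues(np.array(w['rvec']))[0]
print('cam axes in tool (cols)\n',Rc.inv().as_matrix()@Rm.T)
def ori(h): # tool down, tool x heading h (deg)
    h=np.radians(h); x=np.array([np.cos(h),np.sin(h),0]); z=np.array([0,0,-1.]); return R.from_matrix(np.c_[x,np.cross(z,x),z])
for P,h in [((.45,.08,.28),170),((.5,-.05,.3),83)]: print(delta(P,ori(h)))
E
```

```text
cam in tool [ 0.0707  0.0006 -0.184 ]
cam axes in tool (cols)
 [[ 0.     -0.9607 -0.2775]
 [ 1.     -0.0001  0.0004]
 [-0.0004 -0.2775  0.9607]]
(array([-0.402 , -0.4072, -0.079 ]), array([-0.0013, -0.    , -0.1452]))
(array([-0.4903, -0.5149, -0.0989]), array([-0.0011,  0.001 ,  1.3732]))
```

```bash
python3 steer.py '{"motion":[[1, -0.02, -0.02, -0.04, 0, 0, 0], [1, -0.05, -0.05, -0.08, 0, 0, -0.1], [1, -0.4, -0.4, -0.08, 0, 0, -0.145], [1, -0.4, -0.4, -0.08, 0, 0, -0.145], [1, -0.4, -0.4, -0.08, 0, 0, -0.145], [1, -0.4, -0.4, -0.08, 0, 0, -0.145], [1, -0.4, -0.4, -0.08, 0, 0, -0.145], [1, -0.4, -0.4, -0.08, 0, 0, -0.145], [1, -0.4, -0.4, -0.08, 0, 0, -0.145], [1, -0.4, -0.4, -0.08, 0, 0, -0.145]]}'
python3 steer.py '{"motion":[[1, -0.05, -0.05, 0, 0, 0, 0], [1, -0.05, -0.05, 0, 0, 0, 0], [1, -0.05, -0.05, 0, 0, 0, 0], [1, -0.05, -0.05, 0, 0, 0, 0]]}'
python3 - <<'E'
from h import *
p,Rc,s=tcp(); print(p,s['contact_force'])
im=r.snapshot('wrist'); w=r.camera_params('wrist')
np.save('w1.npy',np.r_[w['rvec'],w['tvec']]); cv2.imwrite('pics/w1.png',im[:,:,::-1])
E
```

```text
clock: 1.15
tool_pos: [0.4055, 0.1762, 0.2799]
eef_rot: [0.087, 0.996, 0.0, 0.0]
contact_force: [0.1, -0.3, -0.1]
opening: 1.001
finger_force: 0.0
clock: 1.55
tool_pos: [0.4451, 0.1206, 0.2797]
eef_rot: [0.087, 0.996, 0.0, -0.0]
contact_force: [-0.7, 1.5, 0.2]
opening: 1.001
finger_force: 0.0
[0.4451 0.1206 0.2797] [-0.7486  1.4657  0.2035]
```

View pics/w1.png

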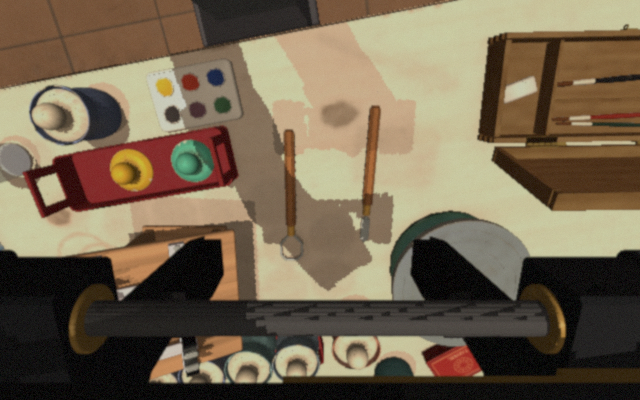

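The wrist view shows the loop handle from (289,130) to (291,226) with its tip at (291,258). The knife handle runs from (375,107) to (367,206), tip (363,238). The board is hidden by the fingers at lower left.

Run:
```python
from h import *
pt=r.camera_params('top'); w=r.camera_params('wrist'); a=np.load('w1.npy'); w['rvec'],w['tvec']=a[:3],a[3:]
wi=cv2.imread('pics/w1.png')[:,:,::-1].copy(); ti=cv2.imread('pics/top0.png')[:,:,::-1].copy()
for nm,rw,rt in [('loop',(275,122,305,265),(265,180,295,262)),('knife',(355,100,385,245),(218,185,250,265))]:
    bw=max(blobs(wi,(3,100,60),(20,255,255),rw,30),key=lambda b:b[0]); bt=max(blobs(ti,(3,110,60),(20,255,255),rt,30),key=lambda b:b[0])
    o=lambda b:sorted([b[3],b[4]],key=lambda q:q[1])
    (w0,w1),(t1,t0)=o(bw),o(bt)   # w: head lower ; top: head upper
    print(nm,'wrist',w0,w1,'top',t0,t1)
    B,H=tri([(w,w0),(pt,t0)]),tri([(w,w1),(pt,t1)]); print('butt',B,'head',H)
    b,h=onplane(w,w0,.007),onplane(w,w1,.007); d=h-b; print('wrist plane',b,h,np.linalg.norm(d),'heading',np.degrees(np.arctan2(d[1],d[0])),'mid from butt',b+d/np.linalg.norm(d)*.065)
```

```text
loop wrist [288.551  129.9276] [290.7131 236.0262] top [270.9509 253.9912] [279.7703 204.7796]
butt (array([ 0.4085,  0.09  , -0.0038]), [0.0010794232414992743, 0.001079423241499234]) head (array([0.5366, 0.0658, 0.0412]), [0.007494726275218693, 0.0074947262752187065])
wrist plane [0.4088 0.0911 0.007 ] [0.5565 0.065  0.007 ] 0.14998741425357912 heading -10.027940562209329 mid from butt [0.4728 0.0798 0.007 ]
knife wrist [375.4133 104.8601] [365.6804 215.2364] top [226.3626 259.0894] [239.3075 206.5827]
butt (array([ 0.398 ,  0.2126, -0.0248]), [0.0003611512009402251, 0.0003611512009401829]) head (array([0.5321, 0.1701, 0.0324]), [0.0034747246190528734, 0.00347472461905278])
wrist plane [0.3969 0.2075 0.007 ] [0.5438 0.1752 0.007 ] 0.15044445945309928 heading -12.422960162470048 mid from butt [0.4604 0.1936 0.007 ]
```

Run:
```python
from h import *
p,Rc,s=tcp()
for P in [(.64,-.04,.3),(.64,-.15,.3)]: print(delta(P,Rc)[0])
```

```text
[-0.2201 -0.1254 -0.0205]
[-0.239  -0.2338 -0.0206]
```

```bash
python3 steer.py '{"motion":[[1, -0.22, -0.125, -0.02, 0, 0, 0], [1, -0.22, -0.125, -0.02, 0, 0, 0], [1, -0.22, -0.125, -0.02, 0, 0, 0], [1, -0.22, -0.125, -0.02, 0, 0, 0], [1, -0.22, -0.125, -0.02, 0, 0, 0], [1, -0.22, -0.125, -0.02, 0, 0, 0], [1, -0.22, -0.125, -0.02, 0, 0, 0], [1, -0.22, -0.125, -0.02, 0, 0, 0]]}' | head -2
cat > snap.py <<'E'
import sys
from h import *
n=sys.argv[1]; w=r.camera_params('wrist'); im=r.snapshot('wrist'); cv2.imwrite(f'pics/{n}.png',im[:,:,::-1]); np.save(n+'.npy',np.r_[w['rvec'],w['tvec']]); print(tcp()[0])
E
python3 snap.py A
python3 steer.py '{"motion":[[1, -0.02, -0.11, 0, 0, 0, 0], [1, -0.02, -0.11, 0, 0, 0, 0], [1, -0.02, -0.11, 0, 0, 0, 0], [1, -0.02, -0.11, 0, 0, 0, 0], [1, -0.02, -0.11, 0, 0, 0, 0]]}' | head -2
python3 snap.py B
python3 - <<'E'
import cv2,numpy as np
a=cv2.imread('pics/A.png')[:300,120:520];b=cv2.imread('pics/B.png')[:300,120:520]
cv2.imwrite('pics/AB.png',np.hstack([a,b]))
E
```

```text
clock: 2.4
tool_pos: [0.6394, -0.038, 0.2996]
[ 0.6394 -0.038   0.2999]
clock: 2.95
tool_pos: [0.6409, -0.1498, 0.3001]
[ 0.6412 -0.1491  0.3001]
```

View pics/AB.png

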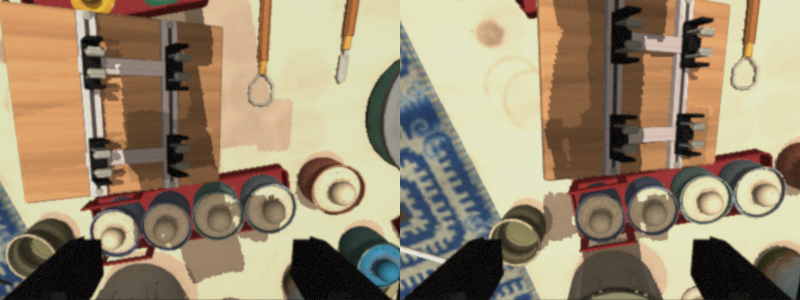

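Both wrist views show the board with two rails, and each carriage has black cheeks, grey lips and a crossbar. In A (left half) the near carriage is around rows 45–90 and the far one around 135–185. I'll enlarge both to pick points.

Run:
```python
import cv2,numpy as np
a=cv2.imread('pics/A.png')[0:210,115:350]
cv2.imwrite('pics/Az.png',cv2.resize(a,(799,599) if 0 else (235*285//100,210*285//100),interpolation=cv2.INTER_CUBIC))
b=cv2.imread('pics/B.png')[0:190,245:480]
cv2.imwrite('pics/Bz.png',cv2.resize(b,(235*3,190*3),interpolation=cv2.INTER_CUBIC))
```

```text
(no output)
```

View pics/Az.png

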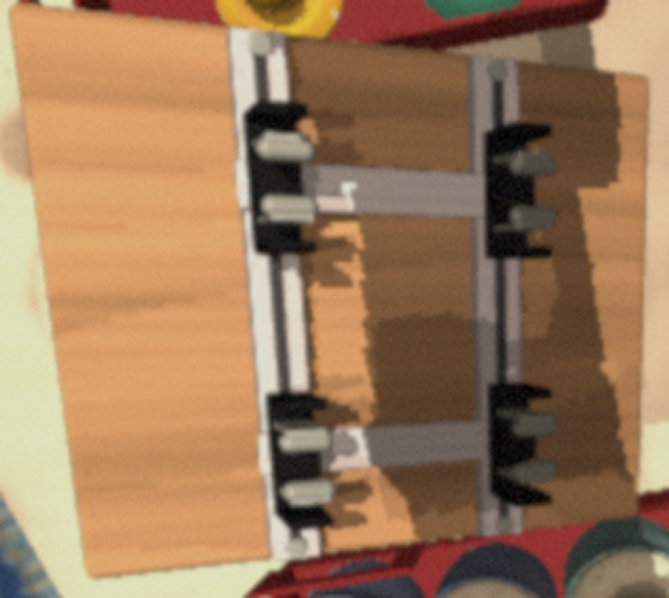

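View pics/Bz.png

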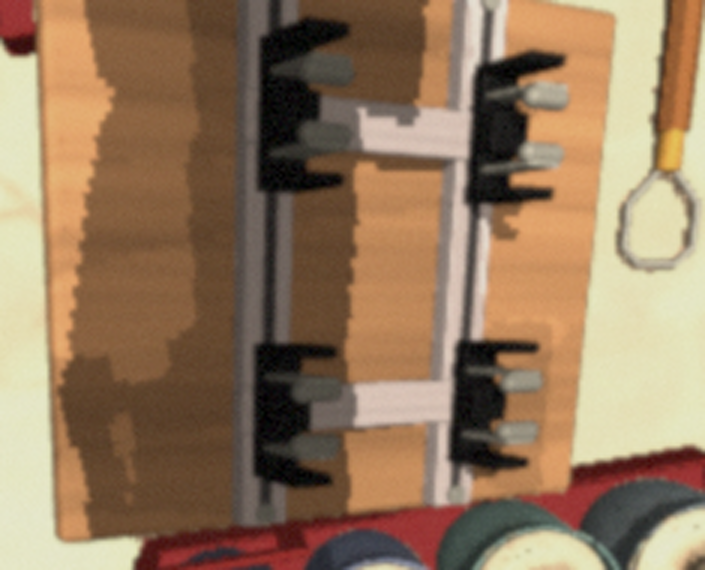

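The enlarged views show all eight lips and the board corners clearly. In Az the lip centres are near-upper (284,147)/(287,209), near-lower (530,163)/(530,217), far-upper (303,440)/(306,493) and far-lower (527,424)/(527,471). I'll triangulate these with B.

```bash
cat > board.py <<'E'
from h import *
def load(n):
    w=r.camera_params('wrist'); a=np.load(n+'.npy'); w['rvec'],w['tvec']=a[:3],a[3:]; return w
wA,wB=load('A'),load('B')
A=lambda x,y:((x+.5)/2.85-.5+115,(y+.5)/2.85-.5); B=lambda x,y:((x+.5)/3-.5+245,(y+.5)/3-.5)
T=lambda a,b:tri([(wA,A(*a)),(wB,B(*b))])
pts=dict(NU1=((284,147),(325,70)),NU2=((287,209),(327,138)),NL1=((530,163),(544,97)),NL2=((530,217),(538,157)),
 FU1=((303,440),(318,388)),FU2=((306,493),(316,446)),FL1=((527,424),(522,380)),FL2=((527,471),(515,433)),
 bnl=((648,77),(614,15)),bfl=((637,527),(570,490)),bfu=((92,577),(62,540)),
 screwFU=((297,548),(265,515)),screwFL=((502,525),(456,495)))
X={k:T(*v) for k,v in pts.items()}
E
python3 - <<'E'
from board import *
for k,(x,e) in X.items(): print(k,x,round(e[0]*1e3,2))
P={k:v[0] for k,v in X.items()}
ey=P['bfl']-P['bnl']; print('bw',np.linalg.norm(ey)); ex=P['bfu']-P['bfl']; print('bl',np.linalg.norm(ex))
x=ex/np.linalg.norm(ex); z=np.cross(x,ey); z/=np.linalg.norm(z); y=np.cross(z,x)
c=(P['bnl']+P['bfu'])/2; print('c',c,'x',x,'y',y,'z',z,'slope',np.degrees(np.arcsin(x[2])),'yaw',np.degrees(np.arctan2(y[1],y[0])))
M=np.c_[x,y,z]
for k,v in P.items(): print(k,M.T@(v-c)*1e3)
# near upper corner via plane
print('bnu',M.T@(onplane(wA,A(12,7),n=z,q=c)-c)*1e3)
for n in 'NF':
  for l in 'UL': print(n+l,(P[n+l+'1']+P[n+l+'2'])/2, np.linalg.norm(P[n+l+'1']-P[n+l+'2']))
E
```

```text
NU1 [ 0.5211 -0.0992  0.1897] 0.11
NU2 [ 0.5376 -0.1015  0.1935] 0.25
NL1 [ 0.5332 -0.0331  0.1568] 0.27
NL2 [ 0.549  -0.036   0.1563] 0.41
FU1 [ 0.6012 -0.1131  0.1935] 0.1
FU2 [ 0.617 -0.116  0.194] 0.07
FL1 [ 0.6122 -0.0485  0.1634] 0.29
FL2 [ 0.6282 -0.0515  0.1612] 0.52
bnl [0.5043 0.0132 0.0923] 0.15
bfl [ 0.6662 -0.0169  0.1017] 1.99
bfu [ 0.634  -0.1947  0.1816] 0.18
screwFU [ 0.6401 -0.1329  0.1645] 0.32
screwFL [ 0.6509 -0.0664  0.1346] 0.29
bw 0.16498410465311975
bl 0.19753447069354757
c [ 0.5692 -0.0907  0.1369] x [-0.163  -0.9001  0.4041] y [ 0.9864 -0.158   0.0461] z [0.0224 0.4061 0.9136] slope 23.8326827054972 yaw -9.100637005197225
NU1 [ 36.8172 -43.6714  43.6888]
NU2 [ 37.6872 -26.8035  46.6018]
NL1 [-37.9863 -43.6437  40.7822]
NL2 [-38.1565 -27.686   39.4117]
FU1 [37.7407 37.7415 43.3688]
FU2 [37.9906 53.7937 42.988 ]
FL1 [-34.3718  37.0049  42.258 ]
FL2 [-35.0966  53.1407  39.4337]
bnl [-101.0489  -82.4605    0.    ]
bfl [-96.4855  82.4605   0.    ]
bfu [101.0489  82.4605   0.    ]
screwFU [37.4784 77.9043  9.6404]
screwFL [-36.1707  76.707    9.5428]
bnu [102.4256 -83.985    0.    ]
NU [ 0.5294 -0.1004  0.1916] 0.017139684271879712
NL [ 0.5411 -0.0346  0.1565] 0.016017362784069285
FU [ 0.6091 -0.1145  0.1938] 0.016058659824101294
FL [ 0.6202 -0.05    0.1623] 0.01639716986805191
```

```bash
cat >> board.py <<'E'
from scipy.optimize import least_squares
P={k:v[0] for k,v in X.items()}
def frame(th,slope=np.radians(27)):
    y=np.array([np.cos(th),np.sin(th),0]); u=np.array([y[1],-y[0],0]); x=u*np.cos(slope)+np.array([0,0,np.sin(slope)]); return np.c_[x,y,np.cross(x,y)]
def model(v):
    th,cx,cy,cz,yn,yf,zl=v; m={'bnl':(-102.5,-83,0),'bfu':(102.5,83,0)}
    for n,yy in (('N',yn),('F',yf)):
        for l,xx in (('U',38),('L',-38)):
            for i,s in (('1',-7.5),('2',7.5)): m[n+l+i]=(xx,yy+s,zl)
    return m,frame(th),np.array([cx,cy,cz])
def res(v):
    m,M,c=model(v); return np.concatenate([(M@np.array(q)/1e3+c-P[k])*1e3 for k,q in m.items()])
S=least_squares(res,[-.16,.57,-.09,.137,-36,45,38],x_scale=[.01,.001,.001,.001,1,1,1],loss='soft_l1')
m,M,C=model(S.x); YN,YF,ZL=S.x[4:]
E
python3 - <<'E'
from board import *
print(S.x,'yaw',np.degrees(S.x[0]),'cost',S.cost)
print(np.round(S.fun.reshape(-1,3),1))
for k,v in P.items(): print(k,np.round(M.T@(v-C)*1e3,1))
E
```

```text
[ -0.1811   0.569   -0.0925   0.1387 -37.7753  43.0478  41.5453] yaw -10.377950302124386 cost 21.03983380945085
[[-0.5 -1.  -0.1]
 [ 0.2 -2.6  3.7]
 [ 0.7  0.1  3.3]
 [-1.1 -0.3 -0.5]
 [ 0.7  0.6  1.7]
 [-0.3  0.8  2.2]
 [ 0.  -0.6 -0.5]
 [-1.  -0.4 -1. ]
 [ 1.2  1.4 -4.9]
 [ 0.   1.7 -2.7]]
NU1 [ 36.7 -45.9  38.5]
NU2 [ 37.8 -29.2  42.2]
NL1 [-38.1 -45.9  39.8]
NL2 [-38.4 -29.9  39.2]
FU1 [37.7 35.4 42.3]
FU2 [37.9 51.4 42.7]
FL1 [-34.4  34.6  45.2]
FL2 [-35.2  50.8  43.2]
bnl [-103.4  -82.7    0.6]
bfl [-98.7  82.    8.8]
bfu [98.6 82.4 -2.1]
screwFU [35.6 77.2 10.8]
screwFL [-37.9  75.9  14.7]
```

Run:
```python
from board import *
w1=load('w1'); pt=r.camera_params('top')
for a,b in [((219,127),(300,259)),((236,181),(300,235))]: print(tri([(w1,a),(pt,b)]))
# carriage check in top view
for yy in (YN,YF):
    print(yy,proj(pt,[M@np.array((xx,yy,ZL))/1e3+C for xx in (-38,38)]))
mid=np.array([.4735,.0797]); h=np.radians(-10.03); d=np.array([np.cos(h),np.sin(h)]); g=mid-.012*d
p,Rc,s=tcp(); print(p,Rc.as_matrix()); 
for z in (.2,.06,.0015): print(delta((*g,z),Rc)[0])
```

```text
(array([0.39  , 0.0108, 0.037 ]), [0.0014904955845854804, 0.001490495584585519])
(array([0.4564, 0.0118, 0.0279]), [0.003722522755945462, 0.003722522755945494])
-37.775265599689504 [[315.4572 190.173 ]
 [345.9319 191.5763]]
43.04776128922687 [[321.1131 156.338 ]
 [351.2786 156.1997]]
[ 0.6412 -0.1491  0.3001] [[-0.9855  0.1697  0.0002]
 [ 0.1697  0.9855  0.0026]
 [ 0.0003  0.0026 -1.    ]]
[0.2161 0.1968 0.1007]
[0.216  0.1965 0.2407]
[0.216  0.1963 0.2992]
```

```bash
python3 steer.py '{"motion":[[0.5, 0.216, 0.196, 0.02, 0, 0, 0], [0.5, 0.216, 0.196, 0.02, 0, 0, 0], [0.5, 0.216, 0.196, 0.02, 0, 0, 0], [0.5, 0.216, 0.196, 0.02, 0, 0, 0], [0.5, 0.216, 0.196, 0.1, 0, 0, 0], [0.5, 0.216, 0.196, 0.15, 0, 0, 0], [0.5, 0.216, 0.196, 0.2, 0, 0, 0], [0.5, 0.216, 0.196, 0.24, 0, 0, 0], [0.5, 0.216, 0.196, 0.25, 0, 0, 0], [0.5, 0.216, 0.196, 0.25, 0, 0, 0]]}'
python3 snap.py G1
python3 - <<'E'
from board import *
w=load('G1'); im=cv2.imread('pics/G1.png')[:,:,::-1].copy()
for b in blobs(im,(3,100,60),(20,255,255),(230,0,420,400),300): print(b[0],b[1],b[2],b[3],b[4],onplane(w,b[3],.007),onplane(w,b[4],.007))
p,Rc,s=tcp(); print(p,'tcp px',proj(w,[p]), delta((.4617,.0818,.0015),Rc)[0])
E
```

```text
clock: 4.0
tool_pos: [0.4583, 0.0809, 0.0461]
eef_rot: [0.084, 0.996, -0.0, -0.004]
contact_force: [-0.2, 1.1, 0.3]
opening: 0.5
finger_force: 0.0
[0.4587 0.0808 0.0463]
3458 [316.5763 213.4974] [-0.0051  1.    ] [316.9983 129.9646] [316.1393 300.0159] [0.4081 0.0903 0.007 ] [0.5303 0.0689 0.007 ]
1033 [322.122  378.7202] [-1.     -0.0019] [419.0041 378.9086] [229.9951 378.5411] [0.6143 0.1377 0.007 ] [ 0.5888 -0.0107  0.007 ]
[0.4587 0.0808 0.0463] tcp px [[315.5473 226.7334]] [-0.0031  0.0015  0.0448]
```

View pics/G1.png

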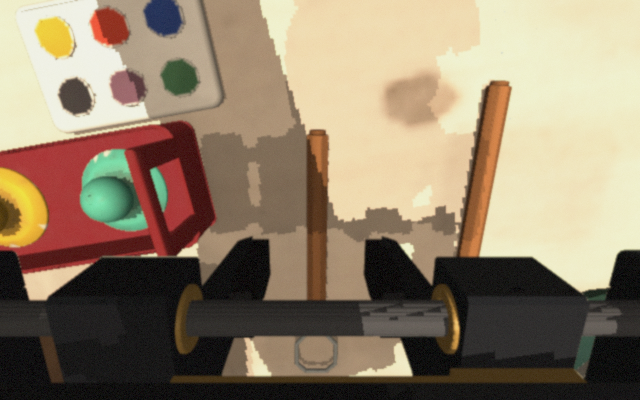

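The view shows the loop handle centred between the fingers at column 317, with its butt at row 130. I'll descend and grip.

```bash
python3 steer.py '{"motion":[[0.5, -0.003, 0.001, 0.02, 0, 0, 0], [0.5, -0.003, 0.001, 0.035, 0, 0, 0], [0.5, -0.003, 0.001, 0.044, 0, 0, 0], [0.5, -0.003, 0.001, 0.044, 0, 0, 0], [0, -0.003, 0.001, 0.044, 0, 0, 0], [0, -0.003, 0.001, 0.044, 0, 0, 0], [0, -0.003, 0.001, 0.044, 0, 0, 0], [0, -0.003, 0.001, 0.044, 0, 0, 0], [0, -0.003, 0.001, 0.044, 0, 0, 0]]}' 50
python3 steer.py '{"motion":[[0, 0, 0, -0.04, 0, 0, 0], [0, 0, 0, -0.09, 0, 0, 0], [0, 0, 0, -0.14, 0, 0, 0], [0, 0, 0, -0.19, 0, 0, 0], [0, 0, 0, -0.24, 0, 0, 0], [0, 0, 0, -0.24, 0, 0, 0], [0, 0, 0, -0.24, 0, 0, 0]]}'
python3 - <<'E'
from board import *
p,Rc,s=tcp()
Rg=R.from_matrix(np.c_[-M[:,0],M[:,1]*1,-M[:,2]]); 
print(np.linalg.det(Rg.as_matrix()),Rg.as_matrix())
T=M@np.array([-12,YF,43+60])/1e3+C
print(T,delta(T,Rg)); print('intermediate lift', (Rc.inv()*Rg).as_euler('zyx'))
E
```

```text
clock: 4.95
tool_pos: [0.4658, 0.0781, 0.0061]
eef_rot: [0.087, 0.996, 0.0, 0.0]
contact_force: [-0.3, 0.4, 0.4]
opening: 0.071
finger_force: 0.0
clock: 5.65
tool_pos: [0.466, 0.078, 0.2469]
eef_rot: [0.087, 0.996, 0.0, 0.001]
contact_force: [-0.1, 0.3, 0.1]
opening: 0.01
finger_force: 0.0
0.9999999999999997 [[ 0.1605  0.9836 -0.0818]
 [ 0.8764 -0.1801 -0.4466]
 [-0.454   0.     -0.891 ]]
[ 0.6217 -0.0438  0.2251] (array([-0.1745, -0.0928,  0.0222]), array([ 0.3734, -0.3675,  1.5441]))
intermediate lift [1.5749 0.0049 0.4721]
```

The grip missed: the fingers were still 4 mm high, because shifts count from the commanded pose. I'll check where the tool lies now.

```bash
python3 steer.py '{"motion":[[0.5, 0, 0, 0, 0, 0, 0], [0.5, 0, 0, 0, 0, 0, 0]]}' | head -2; python3 snap.py G2
python3 - <<'E'
from board import *
w=load('G2'); im=cv2.imread('pics/G2.png')[:,:,::-1].copy()
for b in blobs(im,(3,100,60),(20,255,255),(230,0,480,300),200):
    q=[onplane(w,b[3],.007),onplane(w,b[4],.007)]; q.sort(key=lambda v:v[0]); d=q[1]-q[0]; L=np.linalg.norm(d); print(b[0],b[1],b[3],b[4],q,L,np.degrees(np.arctan2(d[1],d[0])),'mid',q[0]+d/L*.065)
p,Rc,s=tcp(); print(p, Rc.as_matrix()[:,0])
E
```

```text
clock: 5.85
tool_pos: [0.4644, 0.0777, 0.2444]
[0.4645 0.0778 0.2444]
1432 [408.1264 141.7898] [415.0769  82.7735] [400.6452 205.3115] [array([0.3976, 0.2067, 0.007 ]), array([0.5441, 0.1739, 0.007 ])] 0.15011649798618668 -12.592600393100348 mid [0.461  0.1925 0.007 ]
1298 [318.3706 166.7381] [318.6137 109.9855] [318.1081 228.0047] [array([0.4084, 0.0904, 0.007 ]), array([0.5564, 0.0638, 0.007 ])] 0.15039116056549337 -10.169224815892534 mid [0.4724 0.0789 0.007 ]
1344 [246.1562 237.2277] [241.7626 213.7945] [250.7172 261.553 ] [array([ 0.5198, -0.0304,  0.007 ]), array([ 0.5884, -0.0343,  0.007 ])] 0.06863423052299128 -3.2872711053169743 mid [ 0.5847 -0.0341  0.007 ]
[0.4645 0.0778 0.2444] [-0.9848  0.1738  0.0032]
```

```bash
python3 steer.py '{"motion":[[0.5, 0.004, 0.002, 0.05, 0, 0, 0], [0.5, 0.004, 0.002, 0.1, 0, 0, 0], [0.5, 0.004, 0.002, 0.15, 0, 0, 0], [0.5, 0.004, 0.002, 0.2, 0, 0, 0], [0.5, 0.004, 0.002, 0.225, 0, 0, 0], [0.5, 0.004, 0.002, 0.238, 0, 0, 0], [0.5, 0.004, 0.002, 0.242, 0, 0, 0], [0.5, 0.004, 0.002, 0.242, 0, 0, 0], [0.5, 0.004, 0.002, 0.242, 0, 0, 0]]}' 50
```

```text
clock: 6.8
tool_pos: [0.4623, 0.0809, 0.0043]
eef_rot: [0.087, 0.996, 0.0, 0.0]
contact_force: [-0.4, -0.3, 0.5]
opening: 0.5
finger_force: 0.0
```

```bash
python3 steer.py '{"motion":[[0.5, 0, 0, 0.002, 0, 0, 0], [0.3, 0, 0, 0.003, 0, 0, 0], [0, 0, 0, 0.003, 0, 0, 0], [0, 0, 0, 0.003, 0, 0, 0], [0, 0, 0, 0.003, 0, 0, 0], [0, 0, 0, 0.003, 0, 0, 0], [0, 0, 0, 0.003, 0, 0, 0]]}' 50
```

```text
clock: 7.5
tool_pos: [0.462, 0.0808, 0.0009]
eef_rot: [0.087, 0.996, 0.0, 0.0]
contact_force: [0.8, 0.5, -0.4]
opening: 0.005
finger_force: 0.0
```

```bash
python3 snap.py G3
python3 - <<'E'
from h import *
s=r.get_state(); print(s['opening'],s['finger_force'])
cv2.imwrite('pics/G3c.png',cv2.resize(cv2.imread('pics/G3.png')[60:360,160:480],None,fx=1.5,fy=1.5))
E
```

```text
[0.462  0.0808 0.0009]
0.007715849345464305 0.0
```

View pics/G3c.png

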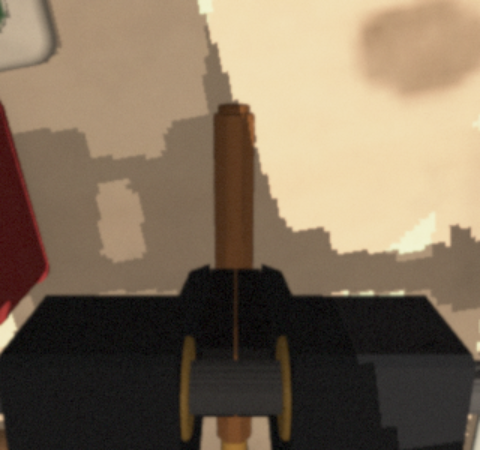

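The handle shows below the closed fingers, with an orange line in the gap, so its height must be measured. I'll triangulate the handle from the wrist views.

Run:
```python
from board import *
w1,A_,B_,G1,G2,G3=[load(n) for n in('w1','A','B','G1','G2','G3')]
print('loop tip AB',tri([(A_,(380,107)),(B_,(463,89))]),'ferr',tri([(A_,(383,75)),(B_,(469,58))]))
obs=[]
for n,p,roi in (('w1',w1,(275,122,305,225)),('G1',G1,(280,100,350,240)),('G2',G2,(300,90,340,215)),('G3',G3,(290,110,340,230))):
    im=cv2.imread(f'pics/{n}.png')[:,:,::-1].copy(); b=max(blobs(im,(3,100,50),(20,255,255),roi,30),key=lambda b:b[0]); q=min(b[3],b[4],key=lambda v:v[1]); obs.append((p,q)); print(n,q)
print(tri(obs)); print(tri(obs[1:3])); print(tri([obs[0],obs[3]]))
pt=r.camera_params('top'); ps=r.camera_params('scene'); im=r.snapshot('scene'); print(r.get_state()['tool_pos'])
# handle silhouette width -> distance in G2
for n,p,y in (('G2',G2,150),('w1',w1,180),('G1',G1,170)):
    im=cv2.imread(f'pics/{n}.png')[:,:,::-1].copy(); hsv=cv2.cvtColor(im,cv2.COLOR_RGB2HSV); m=cv2.inRange(hsv[:,270:345],np.array((3,90,40)),np.array((20,255,255)))
    print(n,'width',m[y-10:y+10].sum(1).mean()/255,'cam z',ray(p,(0,0))[0])
```

```text
loop tip AB (array([0.5948, 0.0572, 0.0079]), [0.0010027170101675714, 0.001002717010167556]) ferr (array([0.5564, 0.0652, 0.0117]), [0.00023085256206216076, 0.00023085256206188898])
w1 [288.5408 129.9268]
G1 [316.9816 129.9655]
G2 [318.618 109.985]
G3 [315.4246 128.9954]
(array([ 0.4088,  0.0903, -0.0018]), [0.0006270540338518796, 0.00012910577638167614, 0.00020081090500183066, 0.000464914673719355])
(array([0.4085, 0.0903, 0.0027]), [9.385562408761373e-05, 9.385562408760285e-05])
(array([ 0.4092,  0.0901, -0.0047]), [0.0005340822532334193, 0.0005340822532333391])
[0.462  0.0808 0.0009]
G2 width 12.4 cam z [0.3956 0.0907 0.4286]
w1 width 11.45 cam z [0.3755 0.134  0.4638]
G1 width 22.25 cam z [0.3902 0.0932 0.2307]
```

The handle height agrees with 7 mm, yet the fingers closed above it. I'll check in the scene view where the fingertips really are relative to the reported TCP.

Run:
```python
from h import *
p,Rc,s=tcp(); print(p,s['opening'],s['q'])
c=r.camera_params('scene'); im=r.snapshot('scene')[:,:,::-1].copy()
u=proj(c,[p+Rc.apply([0,0,-z]) for z in (0,.019,.038,.064)]); print(u)
x0,y0=int(u[0,0])-80,int(u[0,1])-70
b=cv2.resize(im[y0:y0+110,x0:x0+155],None,fx=5,fy=5,interpolation=cv2.INTER_CUBIC)
for q in u: cv2.circle(b,tuple(int(v) for v in (q-[x0,y0]+.5)*5),3,(0,0,255) if q is u[0] else (0,255,255),-1)
cv2.imwrite('pics/sc.png',b); print(x0,y0,b.shape)
```

```text
[0.462  0.0808 0.0009] 0.004540107654493474 [-0.2469  0.8744 -0.0401  2.1659  0.2936  0.1062  0.8314]
[[266.223  226.0137]
 [265.8955 220.9537]
 [265.5615 215.7934]
 [265.0936 208.5638]]
186 156 (550, 775, 3)
```

View pics/sc.png

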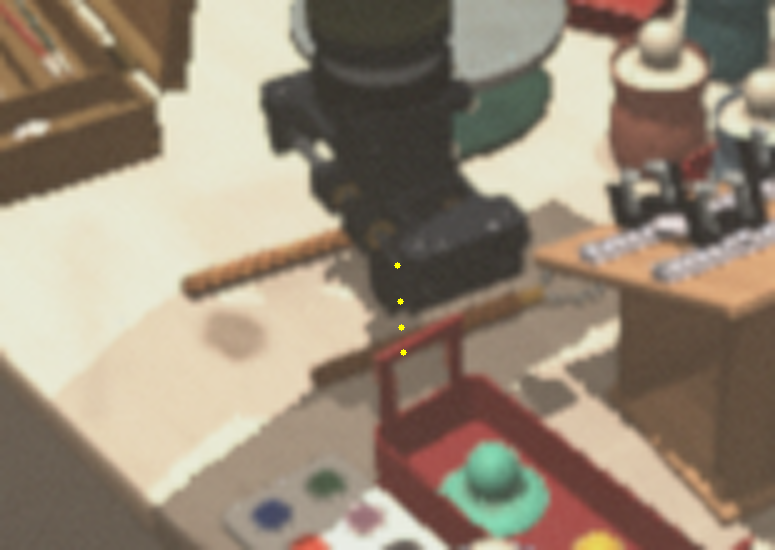

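The scene view shows no fingers reaching the reported TCP (lowest dot, at (403,352)), and the handle passes it unobstructed. The tray's red hoop at (420,340) stands close by. I'll compute the heights of the gripper body and the hoop.

Run:
```python
from h import *
from board import load
c=r.camera_params('scene'); f=lambda x,y:((x+.5)/5-.5+186,(y+.5)/5-.5+156)
p,Rc,s=tcp()
for nm,uv in dict(bl=(385,312),br=(525,275)).items(): print(nm,onplane(c,f(*uv),n=Rc.as_matrix()[:,1],q=p+Rc.apply([0,-.0935,0])), onplane(c,f(*uv),n=Rc.as_matrix()[:,1],q=p+Rc.apply([0,-.0175,0])))
for sx in(-.0375,.0375):
  for z in (-.064,-.03,0): print(sx,z,(proj(c,[p+Rc.apply([sx,-.0935,z])])[0]-[186,156])*5)
print('finger tip corners',[(proj(c,[p+Rc.apply([sx,-.0175,z])])[0]-[186,156]+.5)*5 for sx in(-.009,.009) for z in (-.04,0)])
G1=load('G1')
print('hoop',tri([(G1,(133,152)),(c,f(381,358))]),tri([(G1,(158,252)),(c,f(460,322))]))
```

```text
bl [ 0.3947 -0.0023  0.1197] [0.4418 0.0666 0.0508]
br [ 0.4737 -0.0162  0.11  ] [0.5291 0.0512 0.0401]
-0.0375 -0.064 [538.8707 333.5557]
-0.0375 -0.03 [539.4041 381.2789]
-0.0375 0 [539.8587 421.9532]
0.0375 -0.064 [413.6403 382.3928]
0.0375 -0.03 [416.5646 430.6676]
0.0375 0 [419.0543 471.7678]
finger tip corners [array([428.9123, 310.5007]), array([431.8255, 364.4672]), array([400.1283, 321.2361]), array([403.6586, 375.3528])]
hoop (array([0.3982, 0.0095, 0.0796]), [4.7358861990344456e-05, 4.735886199035158e-05]) (array([0.4469, 0.0059, 0.0789]), [0.00023781286426144519, 0.00023781286426155122])
```

The gripper body sits about 45 mm higher than the reported TCP implies, so the fingertips are roughly 40 mm short of it along tool z. I'll find the exact offset by touch. The tray hoop (z 0.079) would foul the body if I centred on the handle. So I'll go down 29 mm to the left with the fingers wide and let closing draw the handle to the centre.

```bash
python3 steer.py '{"motion":[[0.92, 0, 0, -0.01, 0, 0, 0], [0.92, 0, 0.02, -0.01, 0, 0, 0], [0.92, 0, 0.029, -0.01, 0, 0, 0], [0.92, 0, 0.029, 0, 0, 0, 0], [0.92, 0, 0.029, 0.01, 0, 0, 0], [0.92, 0, 0.029, 0.02, 0, 0, 0], [0.92, 0, 0.029, 0.027, 0, 0, 0], [0.92, 0, 0.029, 0.03, 0, 0, 0], [0.92, 0, 0.029, 0.03, 0, 0, 0]]}' 30
```

```text
clock: 8.55
tool_pos: [0.4671, 0.1116, -0.0239]
eef_rot: [0.086, 0.996, 0.002, 0.002]
contact_force: [-8.0, 11.2, 68.9]
opening: 0.801
finger_force: 39.8
```

```bash
python3 steer.py '{"motion":[[0.92, 0, 0, 0.002, 0, 0, 0], [0.92, 0, 0, 0.003, 0, 0, 0], [0.92, 0, 0, 0.003, 0, 0, 0]]}'
```

```text
clock: 8.85
tool_pos: [0.4668, 0.1087, -0.0323]
eef_rot: [0.088, 0.996, -0.0, -0.0]
contact_force: [0.0, -0.3, -0.3]
opening: 0.922
finger_force: 0.0
```

```bash
python3 snap.py G4
cat > tools.py <<'E'
from board import *
import sys
n=sys.argv[1]; w=load(n); im=cv2.imread(f'pics/{n}.png')[:,:,::-1].copy(); roi=tuple(map(int,sys.argv[2:6])) if len(sys.argv)>2 else (150,0,600,235)
p,Rc,s=tcp()
for b in blobs(im,(3,110,50),(20,255,255),roi,200):
    q=[onplane(w,b[3],.007),onplane(w,b[4],.007)]; q.sort(key=lambda v:v[0]); d=q[1]-q[0]; L=np.linalg.norm(d); print(b[0],b[3],b[4],q[0],L,np.degrees(np.arctan2(d[1],d[0])),'mid',q[0]+d/L*.065,'in tool',Rc.inv().apply(q[0]+d/L*.065-p))
print(p,'tcp',proj(w,[p,p+Rc.apply([0,0,-.038])]))
E
python3 tools.py G4
```

```text
[ 0.4667  0.1087 -0.0327]
6888 [531.3475  55.5364] [492.905  237.3627] [0.3965 0.2074 0.007 ] 0.07706036473534847 -13.103403322546184 mid [0.4598 0.1927 0.007 ] in tool [ 0.0215  0.0814 -0.0398]
3146 [253.7532 136.0064] [256.3108 234.3819] [0.408  0.0931 0.007 ] 0.044226378484379686 -11.458792296465457 mid [0.4717 0.0802 0.007 ] in tool [-0.0099 -0.0273 -0.0397]
[ 0.4667  0.1087 -0.0327] tcp [[315.5567 225.4772]
 [315.3464 254.6383]]
```

```bash
python3 steer.py '{"motion":[[0.92, 0, 0, 0.001, 0, 0, 0], [0.92, 0, 0, 0.002, 0, 0, 0], [0.92, 0, 0, 0.002, 0, 0, 0]]}' 50; python3 steer.py '{"motion":[[0.5, 0, 0, 0, 0, 0, 0], [0.5, 0, 0, 0, 0, 0, 0], [0, 0, 0, 0, 0, 0, 0], [0, 0, 0, 0, 0, 0, 0], [0, 0, 0, 0, 0, 0, 0], [0, 0, 0, 0, 0, 0, 0], [0, 0, 0, 0, 0, 0, 0], [0, 0, 0, 0, 0, 0, 0]]}' 50
```

```text
clock: 9.2
tool_pos: [0.4667, 0.1092, -0.0348]
eef_rot: [0.087, 0.996, -0.0, -0.0]
contact_force: [-0.2, -0.2, 0.8]
opening: 0.918
finger_force: 0.0
clock: 10.0
tool_pos: [0.467, 0.1094, -0.0341]
eef_rot: [0.087, 0.996, 0.0, -0.0]
contact_force: [0.3, -0.5, -0.0]
opening: 0.219
finger_force: 0.2
```

```bash
python3 steer.py '{"motion":[[0, 0, 0, 0, 0, 0, 0], [0, 0, 0, 0, 0, 0, 0], [0, 0, 0, 0, 0, 0, 0]]}' 50; python3 steer.py '{"motion":[[0, 0, 0, -0.02, 0, 0, 0], [0, 0, 0, -0.06, 0, 0, 0], [0, 0, 0, -0.1, 0, 0, 0], [0, 0, 0, -0.15, 0, 0, 0], [0, 0, 0, -0.2, 0, 0, 0], [0, 0, 0, -0.24, 0, 0, 0], [0, 0, 0, -0.24, 0, 0, 0], [0, 0, 0, -0.24, 0, 0, 0]]}'; python3 snap.py H1
python3 - <<'E'
from board import *
p,Rc,s=tcp(); w=load('H1')
im=cv2.imread('pics/H1.png')[:,:,::-1].copy()
for b in blobs(im,(3,110,50),(20,255,255),(270,0,365,245),200): print(b)
Rg=R.from_matrix(np.c_[-M[:,0],M[:,1],-M[:,2]])
print((Rc.inv()*Rg).as_rotvec())
for D in (0.,): 
  for zz in (150,103,): 
    T=M@np.array([-10,YF,zz-38])/1e3+C; print(zz,T,delta(T,Rg)[0])
E
```

```text
clock: 10.3
tool_pos: [0.4671, 0.1096, -0.0342]
eef_rot: [0.087, 0.996, 0.0, 0.0]
contact_force: [-0.0, 0.6, -1.2]
opening: 0.148
finger_force: 49.9
clock: 11.1
tool_pos: [0.4671, 0.1091, 0.2063]
eef_rot: [0.087, 0.996, 0.0, 0.001]
contact_force: [0.3, -0.5, -1.5]
opening: 0.147
finger_force: 49.9
[0.4662 0.1089 0.2051]
(3417, array([317.791 , 191.3968]), array([-0.0122,  0.9999]), array([318.4526, 136.9569]), array([317.1496, 244.1841]))
[ 0.3693 -0.369   1.5456]
150 [ 0.6221 -0.0415  0.234 ] [-0.1796 -0.121  -0.029 ]
103 [ 0.6183 -0.0625  0.1921] [-0.1796 -0.1423  0.0129]
```

The loop tool is held (opening 0.147, grip 50 N). Now I'll swing to the hover above the far carriage in the pressing orientation.

```bash
python3 steer.py '{"motion":[[0, -0.02, -0.01, -0.02, 0.03, -0.03, 0.14], [0, -0.18, -0.12, -0.03, 0.369, -0.369, 1.546], [0, -0.18, -0.12, -0.03, 0.369, -0.369, 1.546], [0, -0.18, -0.12, -0.03, 0.369, -0.369, 1.546], [0, -0.18, -0.12, -0.03, 0.369, -0.369, 1.546], [0, -0.18, -0.12, -0.03, 0.369, -0.369, 1.546], [0, -0.18, -0.12, -0.03, 0.369, -0.369, 1.546], [0, -0.18, -0.12, -0.03, 0.369, -0.369, 1.546], [0, -0.18, -0.12, -0.03, 0.369, -0.369, 1.546], [0, -0.18, -0.12, -0.03, 0.369, -0.369, 1.546]]}'
cat > go.py <<'E'
import sys
from board import *
x,y,zz=map(float,sys.argv[1:4]); Rg=R.from_matrix(np.c_[-M[:,0],M[:,1],-M[:,2]])
p,Rc,s=tcp(); print('board TCP',M.T@(p-C)*1e3+[0,0,41],'q',s['q'],'F board',M.T@s['contact_force'],'open',s['opening'])
print('delta',*delta(M@np.array([x,y or 0,zz-41])/1e3+C,Rg))
E
python3 go.py -10 43 150
```

```text
clock: 12.15
tool_pos: [0.6219, -0.0396, 0.2333]
eef_rot: [0.707, 0.672, -0.169, 0.139]
contact_force: [0.0, 0.1, -0.9]
opening: 0.154
finger_force: 49.9
board TCP [-11.9694  42.543  153.2127] q [-0.4741  0.7662  0.4414  1.5032  0.1467  1.0414 -0.261 ] F board [-0.5487 -0.0163 -0.7667] open 0.15375804301459442
delta [-0.0021  0.0001  0.0032] [ 0.0272 -0.0284  0.1243]
```

```bash
python3 steer.py '{"motion":[[0, -0.002, 0, 0.003, 0.027, -0.028, 0.124], [0, -0.002, 0, 0.03, 0.027, -0.028, 0.124], [0, -0.002, 0, 0.05, 0.027, -0.028, 0.124], [0, -0.002, 0, 0.05, 0.027, -0.028, 0.124], [0, -0.002, 0, 0.05, 0.027, -0.028, 0.124]]}'
python3 go.py -10 43 100; python3 snap.py P1
python3 - <<'E'
from board import *
w=load('P1'); im=cv2.imread('pics/P1.png')[:,:,::-1].copy()
for b in blobs(im,(3,130,50),(20,255,255),(270,60,365,245),200): print(b)
for l,xx in(('L',-38),('U',38)):
  for s in(-7.5,7.5): print(l,s,proj(w,[M@np.array([xx,YF+s,40])/1e3+C])[0])
hsv=cv2.cvtColor(im,cv2.COLOR_RGB2HSV)
np.save('P1hsv.npy',hsv)
g=cv2.cvtColor(im,cv2.COLOR_RGB2GRAY)
for row in range(120,190,6): print(row,' '.join('%3d'%v for v in g[row,230:420:4]))
E
```

```text
clock: 12.65
tool_pos: [0.6203, -0.063, 0.1901]
eef_rot: [0.746, 0.625, -0.178, 0.149]
contact_force: [-0.3, 0.1, -1.1]
opening: 0.151
finger_force: 49.9
board TCP [-10.8262  45.088  104.1819] q [-0.4615  0.8371  0.4748  1.5327  0.1239  0.971  -0.3589] F board [-0.5782 -0.2807 -0.9124] open 0.15096456110890227
delta [-0.0008 -0.0021  0.0042] [ 0.0024 -0.0028  0.0046]
[ 0.6211 -0.0626  0.191 ]
(13293, array([319.4639, 148.8478]), array([0.0596, 0.9982]), array([314.1974,  60.6592]), array([325.1707, 244.4078]))
L -7.5 [300.1424 173.0175]
L 7.5 [324.4234 173.1014]
U -7.5 [301.1506 282.8866]
U 7.5 [323.259  282.9333]
120 193 186 186 185 183 176 178 175 164 133 185 163 178 174 169 171 166 165 154 146 141 132 105 145 142  84  81  95 110 111 109 111 107 110 113 134 138  53  78  89  90  74  54  84 226 235 237 239
126 194 147 114 185 183 178 175 178 183 180 185 181 175 174 179 185 166 113  85 146 101  79  76 144 145  96  78  81 110 114 107 110 112 119 109 141 136  63  67  93  91  93  58 191 227 228 236 234
132 129 119 113 182 182 177 178 179 183 180 186 185 190 175 174 191 157  86  88 136  7
[... 1173 characters left out ...]
  60  58  66  65  58  53  53  13  26 138 167 163 163 181 162 141 141 139  45  62  76  70  67  49  52  52  65  72
174 188 194 197 191 188 187 187 186 185 189 188 192 192  88  27 149 146 173  84  58  59  61  64  65  57  59  83 115  24 104 121 121 124 140 128 142 143 142  53  65  82  68  50  48  58 118 223 227
180 189 193 196 189 185 183 182 183 184 191 187 187 191 164 147 180 154 160  81  56  57  58  67  64  60  55  96 183 117 116 119 118 120 138 178 216 216 229 149  55  74  57  52  72 205 231 226 235
186 187 195 196 191 187 182 183 184 182 191 187 190 191 189 179 181 156 148  77  58  55  61  64  66  58  56 101 183 181 119 121 117 119 132 218 233 231 232 223  60  78  77  87 222 232 235 232 224
```

```bash
python3 steer.py '{"motion":[[0, 0, 0, 0, 0, 0, 0], [0, 0, 0, 0, 0, 0, 0], [0, 0, 0, 0, 0, 0, 0]]}'|head -1
python3 snap.py P2; python3 go.py -10 42.8 55;  python3 - <<'E'
from board import *
w=load('P2'); im=cv2.imread('pics/P2.png')[:,:,::-1].copy(); g=cv2.cvtColor(im,cv2.COLOR_RGB2GRAY)
for row in range(150,200,5): print(row,' '.join('%3d'%v for v in g[row,270:360:2]))
p,Rc,s=tcp(); print(p,M.T@(p-C)*1e3)
for xx in(-38,-45): print(proj(w,[M@np.array([xx,YF+s,z])/1e3+C for s,z in((-20,36),(20,36),(0,36))]))
E
```

```text
clock: 13.0
[ 0.6213 -0.0628  0.1919]
board TCP [-10.3814  46.1043 105.9261] q [-0.4612  0.8341  0.4749  1.5317  0.1239  0.9707 -0.3589] F board [-1.1688 -0.0922 -0.4132] open 0.14684010532956865
delta [-0.0006 -0.0036  0.0509] [ 0.0056 -0.0049  0.0032]
150 190 190 193 194 190 174 174 157 104 102 102 102 102 101  99  98  56  53  55  57  58  59  61  65  64  66  66  62  62  52  55  57  59  91 106 129 131 132 130 132 131 135 131 132 131
155 240 239 240 240 239 212  83   2  13  27  26  21  23  50  40  36  48  55  56  56  57  58  62  65  69  67  64  68  55  58  54  57  53  19  14  13 109 158 161 161 160 161 158 154 151
160  93  96  96  93  86  51  31  29  13  29  15  69 154 150 154 143  65  53  56  59  57  62  59  63  61  69  66  61  54  59  55  61  52  22  16  20  21  46  56  59  51  56  94 124 124
165 237 237 237 238 233 120  34  25  16  26  30  82 178 172 172 157  73  56  58  52  57  62  63  63  65  62  61  63  57  55  55  59  51  31  22  24  31 134 159 160 157 157 156 138 138
170 239 239 239 238 231 123  45  33   3  42  51  86 197 175 170 160  72  57  55  57  56  58  63  63  62  67  6
[... 476 characters left out ...]
1 178 180 176 155 149 152 154 150  75  56  57  56  56  57  60  60  68  68  66  64  59  50  53  56 103 184 189 183 121 121 119 120 115 122 121 118 117
190 188 190 187 189 191 189 185 185 179 179 179 162 149 150 156 149  76  55  59  56  57  61  59  64  60  68  65  63  55  53  56  53 117 181 188 190 145 118 119 117 119 120 118 116 115
195 191 193 190 191 191 188 188 181 181 181 177 157 150 151 155 147  79  59  56  58  53  60  62  63  66  65  65  66  58  53  58  57 117 184 188 189 147 118 121 120 119 115 117 118 121
[ 0.6213 -0.0628  0.1919] [-10.3814  46.1043  64.9261]
[[278.8024 170.4982]
 [341.8859 170.5876]
 [310.3651 170.5429]]
[[278.4992 159.542 ]
 [342.1395 159.647 ]
 [310.3407 159.5945]]
```

```bash
python3 steer.py '{"motion":[[0, 0, -0.0036, 0.01, 0.005, -0.005, 0.003], [0, 0, -0.0036, 0.03, 0.005, -0.005, 0.003], [0, 0, -0.0036, 0.045, 0.005, -0.005, 0.003], [0, 0, -0.0036, 0.051, 0.005, -0.005, 0.003], [0, 0, -0.0036, 0.051, 0.005, -0.005, 0.003], [0, 0, -0.0036, 0.051, 0.005, -0.005, 0.003]]}'|head -1
python3 go.py -10 42.5 44
```

```text
clock: 13.65
board TCP [-10.6357  42.793   54.6977] q [-0.432   0.8853  0.4688  1.5934  0.1255  0.8595 -0.3665] F board [-0.2     0.5537 -1.5581] open 0.1489155363559316
delta [-0.0006 -0.0003  0.0107] [0.0003 0.0004 0.0002]
```

```bash
python3 steer.py '{"motion":[[0, 0, 0, 0.005, 0, 0, 0], [0, 0, 0, 0.009, 0, 0, 0], [0, 0, 0, 0.012, 0, 0, 0], [0, 0, 0, 0.012, 0, 0, 0]]}'|head -1;python3 go.py -10 42.5 30
python3 steer.py '{"motion":[[0, 0, 0, 0.002, 0, 0, 0], [0, 0, 0, 0.004, 0, 0, 0], [0, 0, 0, 0.004, 0, 0, 0]]}'|head -1;python3 go.py -10 42.5 30
```

```text
clock: 14.05
board TCP [-10.8088  43.3542  43.2981] q [-0.4239  0.8974  0.4665  1.6045  0.126   0.833  -0.3666] F board [ 1.3737 -0.605   4.8609] open 0.14688382138674255
delta [-0.0008 -0.0009  0.0133] [ 0.0018 -0.0002  0.0005]
clock: 14.35
board TCP [-10.908   43.0979  38.9153] q [-0.421   0.9022  0.4656  1.6089  0.126   0.8237 -0.3667] F board [-0.6     1.3282  2.117 ] open 0.1439467831164582
delta [-0.0009 -0.0006  0.0089] [ 0.0014 -0.0002  0.0006]
```

```bash
python3 steer.py '{"motion":[[0, 0, 0, 0.003, 0, 0, 0], [0, 0, 0, 0.006, 0, 0, 0], [0, 0, 0, 0.006, 0, 0, 0]]}'|head -1;python3 go.py -10 42.5 30
python3 steer.py '{"motion":[[0, 0, 0, 0.002, 0, 0, 0], [0, 0, 0, 0.004, 0, 0, 0], [0, 0, 0, 0.004, 0, 0, 0], [0, 0, 0, 0.004, 0, 0, 0]]}'|head -1;python3 go.py -10 42.5 30
```

```text
clock: 14.65
board TCP [-10.671   42.7858  31.997 ] q [-0.4161  0.91    0.4646  1.615   0.1262  0.8101 -0.3669] F board [-1.1026  1.2012  0.1819] open 0.14606243309933922
delta [-0.0007 -0.0003  0.002 ] [0.0003 0.0004 0.0005]
clock: 15.05
board TCP [-10.7204  42.9439  31.6949] q [-0.4156  0.9096  0.4642  1.6164  0.1261  0.8073 -0.367 ] F board [ 1.3987 -6.6774 24.9147] open 0.14585882855258808
delta [-0.0007 -0.0004  0.0017] [ 0.0015 -0.0007  0.0001]
```

```bash
python3 steer.py '{"motion":[[0, 0, 0, -0.004, 0, 0, 0], [0.45, 0, 0, -0.004, 0, 0, 0], [0.45, 0, 0, -0.004, 0, 0, 0], [0.45, 0, 0, -0.004, 0, 0, 0], [0.45, 0, 0, -0.004, 0, 0, 0]]}'|head -1;python3 go.py -10 42.5 30
python3 steer.py '{"motion":[[0.45, 0, 0, -0.02, 0, 0, 0], [0.45, 0, 0, -0.06, 0, 0, 0], [0.45, 0, 0, -0.11, 0, 0, 0], [0.45, 0, 0, -0.14, 0, 0, 0], [0.45, 0, 0, -0.14, 0, 0, 0], [0.45, 0, 0, -0.14, 0, 0, 0], [0.45, 0, 0, -0.14, 0, 0, 0]]}' | head -2
python3 snap.py P3; python3 go.py -10 42.5 30
python3 - <<'E'
from board import *
w=load('P3'); im=cv2.imread('pics/P3.png')[:,:,::-1].copy(); 
for b in blobs(im,(3,150,50),(16,255,255),(270,40,365,300),200): print(b)
for z in (30,43): print(z,proj(w,[M@np.array([xx,42.7,z])/1e3+C for xx in (-65,0,65,81)]))
hsv=cv2.cvtColor(im,cv2.COLOR_RGB2HSV)
for row in range(60,260,12): print(row,' '.join('%d,%d,%d'%tuple(v) for v in hsv[row,290:345:5]))
E
```

```text
clock: 15.55
board TCP [-10.1812  42.1611  31.9364] q [-0.416   0.9098  0.4649  1.6154  0.1262  0.8114 -0.367 ] F board [ 0.3087 -0.4772  1.1675] open 0.44564102020748136
delta [-0.0002  0.0003  0.0019] [-0.0012  0.0012  0.0001]
clock: 16.25
tool_pos: [0.6219, -0.0332, 0.2497]
[ 0.6219 -0.0333  0.2495]
board TCP [-10.1196  41.3779 170.53  ] q [-0.5067  0.7842  0.4896  1.4412  0.1224  1.1329 -0.3621] F board [ 0.2432 -0.4158 -0.0952] open 0.45139611887832176
delta [0.0002 0.0016 0.1405] [-0.0037  0.0022  0.0003]
(2274, array([318.3909, 192.7929]), array([0.0061, 1.    ]), array([317.9315, 117.0065]), array([318.871 , 271.9644]))
30 [[317.723  119.3753]
 [317.664  196.5312]
 [317.6118 264.7791]
 [317.5998 280.387 ]]
43 [[317.7288 120.4109]
 [317.6668 200.9063]
 [317.6122 271.7225]
 [317.5998 287.8672]]
60 15,78,115 16,76,111 16,75,116 16,83,111 15,83,113 16,80,115 17,80,115 16,82,115 16,81,116 16,81,113 16,81,113
72 13,130,172 14,136,163 14,138,165 14,133,161 13,137,166 13,136,159 13,139,163 14,136,161 14,135,168 14,127,114 14,132,114
84 15,129,234 15,130,233 14,134,225 14,135,221 14,1
[... 1076 characters left out ...]
 14,129,233 14,134,226 14,148,179 13,165,188 13,162,200 13,161,144 14,132,141 13,135,212 15,130,238
204 16,125,240 14,132,222 15,127,228 14,137,143 13,148,107 13,165,179 13,176,196 13,163,142 14,132,141 14,125,108 14,136,148
216 14,133,113 13,131,109 14,128,106 13,123,104 15,144,117 13,167,180 13,165,202 13,175,141 13,126,101 14,128,106 13,118,112
228 10,26,117 9,31,116 0,255,6 23,64,36 13,162,63 13,165,185 13,168,202 13,162,134 23,42,49 120,9,28 0,0,15
240 16,124,240 15,130,230 13,126,97 17,65,233 22,38,207 12,164,183 13,167,200 18,45,154 22,39,208 15,129,234 17,33,54
252 17,125,239 17,122,240 16,125,239 15,130,237 13,137,212 13,167,165 13,162,203 12,166,141 14,134,139 15,130,235 16,126,238
```

The handle spans rows 117–272 down column 318, and silver lips overlap it on both sides at both clips, so the loop tool is home. On to the knife.

Run:
```python
from board import *
w1=load('w1'); print('box edge',[onplane(w1,(478,y),z) for y in (100,140) for z in (.03,.066,.09)], 'lid',onplane(w1,(493,150),.1))
h=np.radians(180-12.6); x=np.array([np.cos(h),np.sin(h),0]); z=np.array([0,0,-1.]); Rg=R.from_matrix(np.c_[x,np.cross(z,x),z])
print(delta((.461,.1925,.15),Rg))
```

```text
box edge [array([0.4117, 0.3278, 0.03  ]), array([0.4087, 0.3117, 0.066 ]), array([0.4067, 0.301 , 0.09  ]), array([0.4605, 0.3256, 0.03  ]), array([0.4534, 0.3097, 0.066 ]), array([0.4487, 0.2991, 0.09  ])] lid [0.4601 0.31   0.1   ]
(array([ 0.2173, -0.1989,  0.0013]), array([-0.3651,  0.3736, -1.5015]))
```

```bash
python3 steer.py '{"motion":[[0.6, 0.217, -0.199, 0, -0.365, 0.374, -1.5], [0.6, 0.217, -0.199, 0, -0.365, 0.374, -1.5], [0.6, 0.217, -0.199, 0, -0.365, 0.374, -1.5], [0.6, 0.217, -0.199, 0, -0.365, 0.374, -1.5], [0.6, 0.217, -0.199, 0, -0.365, 0.374, -1.5], [0.6, 0.217, -0.199, 0, -0.365, 0.374, -1.5], [0.6, 0.217, -0.199, 0, -0.365, 0.374, -1.5], [0.6, 0.217, -0.199, 0, -0.365, 0.374, -1.5], [0.6, 0.217, -0.199, 0, -0.365, 0.374, -1.5], [0.6, 0.217, -0.199, 0, -0.365, 0.374, -1.5]]}'
cat > kn.py <<'E'
from h import *
h=np.radians(180-12.6); x=np.array([np.cos(h),np.sin(h),0]); z=np.array([0,0,-1.]); Rg=R.from_matrix(np.c_[x,np.cross(z,x),z])
print(tcp()[0],*[delta((.461,.1925,zz),Rg) for zz in (.05,-.034)])
E
python3 kn.py
```

```text
clock: 17.3
tool_pos: [0.4612, 0.1926, 0.1516]
eef_rot: [0.148, 0.989, -0.01, 0.009]
contact_force: [0.4, 0.7, 0.2]
opening: 0.601
finger_force: 0.0
[0.4612 0.1926 0.1516] (array([0.0024, 0.0017, 0.1016]), array([-0.0187,  0.0211, -0.0778])) (array([0.0042, 0.0032, 0.1855]), array([-0.0187,  0.0211, -0.0778]))
```

```bash
python3 steer.py '{"motion":[[0.6, 0.0024, 0.0017, 0.03, -0.019, 0.021, -0.078], [0.6, 0.0024, 0.0017, 0.07, -0.019, 0.021, -0.078], [0.6, 0.0024, 0.0017, 0.1, -0.019, 0.021, -0.078], [0.6, 0.0024, 0.0017, 0.1, -0.019, 0.021, -0.078], [0.6, 0.0024, 0.0017, 0.1, -0.019, 0.021, -0.078]]}' |head -1; python3 snap.py K1; python3 kn.py; python3 tools.py K1 270 0 365 240
```

```text
clock: 17.8
[0.4625 0.1936 0.0529]
[0.4625 0.1936 0.0529] (array([ 0.0012, -0.0014,  0.0029]), array([ 0.0008,  0.003 , -0.0056])) (array([ 0.0015, -0.0014,  0.0869]), array([ 0.0008,  0.003 , -0.0056]))
2687 [313.7704 105.9569] [314.9731 239.0816] [0.3976 0.2064 0.007 ] 0.09288634860053856 -12.533552765470343 mid [0.461  0.1923 0.007 ] in tool [ 0.0012 -0.0016  0.0459]
[0.4625 0.1936 0.0529] tcp [[316.9104 227.6031]
 [316.8555 257.2576]]
```

```bash
python3 steer.py '{"motion":[[0.6, 0.001, -0.002, 0.03, 0, 0, 0], [0.6, 0.001, -0.002, 0.06, 0, 0, 0], [0.6, 0.001, -0.002, 0.075, 0, 0, 0], [0.6, 0.001, -0.002, 0.082, 0, 0, 0], [0.6, 0.001, -0.002, 0.086, 0, 0, 0], [0.6, 0.001, -0.002, 0.086, 0, 0, 0], [0.6, 0.001, -0.002, 0.086, 0, 0, 0]]}' 50
```

```text
clock: 18.55
tool_pos: [0.4618, 0.1922, -0.0327]
eef_rot: [0.113, 0.994, 0.001, 0.002]
contact_force: [-0.3, -0.8, -0.4]
opening: 0.598
finger_force: 0.0
```

```bash
python3 steer.py '{"motion":[[0.4, 0, 0, 0.0015, 0, 0, 0], [0, 0, 0, 0.0015, 0, 0, 0], [0, 0, 0, 0.0015, 0, 0, 0], [0, 0, 0, 0.0015, 0, 0, 0], [0, 0, 0, 0.0015, 0, 0, 0], [0, 0, 0, 0.0015, 0, 0, 0], [0, 0, 0, 0.0015, 0, 0, 0], [0, 0, 0, 0.0015, 0, 0, 0]]}' 50;  python3 - <<'E'
from board import *
p,Rc,s=tcp(); print('axis offset',p[2]-.007,'mid x in tool',Rc.inv().apply(np.array([.461,.1923,.007])-p))
E
```

```text
clock: 19.35
tool_pos: [0.4612, 0.192, -0.0351]
eef_rot: [0.112, 0.994, 0.0, 0.002]
contact_force: [0.3, -0.5, 1.4]
opening: 0.148
finger_force: 50.0
axis offset -0.04210007154331783 mid x in tool [ 0.0001  0.0003 -0.0421]
```

```bash
python3 steer.py '{"motion":[[0, 0, 0, -0.02, 0, 0, 0], [0, 0, 0, -0.06, 0, 0, 0], [0, 0, 0, -0.1, 0, 0, 0], [0, 0, 0, -0.15, 0, 0, 0], [0, 0, 0, -0.2, 0, 0, 0], [0, 0, 0, -0.25, 0, 0, 0], [0, 0, 0, -0.27, 0, 0, 0], [0, 0, 0, -0.27, 0, 0, 0]]}' | sed -n '2p;5,6p'; python3 go.py 0 -38.5 150
```

```text
tool_pos: [0.4621, 0.1928, 0.238]
opening: 0.145
finger_force: 50.0
board TCP [-187.851  -156.521   248.0996] q [-0.278   0.4824 -0.3204  1.8914  0.2104  0.7905  0.6334] F board [-0.4661  0.6096 -0.2752] open 0.14494926798835708
delta [-0.1274 -0.2064  0.0021] [ 0.3691 -0.3727  1.4928]
```

```bash
python3 steer.py '{"motion":[[0, -0.02, -0.03, -0.03, 0.037, -0.037, 0.14], [0, -0.05, -0.07, -0.03, 0.074, -0.074, 0.29], [0, -0.127, -0.206, -0.02, 0.369, -0.373, 1.493], [0, -0.127, -0.206, -0.02, 0.369, -0.373, 1.493], [0, -0.127, -0.206, -0.02, 0.369, -0.373, 1.493], [0, -0.127, -0.206, -0.02, 0.369, -0.373, 1.493], [0, -0.127, -0.206, -0.02, 0.369, -0.373, 1.493], [0, -0.127, -0.206, -0.02, 0.369, -0.373, 1.493], [0, -0.127, -0.206, -0.02, 0.369, -0.373, 1.493], [0, -0.127, -0.206, -0.02, 0.369, -0.373, 1.493]]}' | sed -n '2p;5,6p'; python3 go.py 0 -38.5 105
```

```text
tool_pos: [0.5369, -0.037, 0.2536]
opening: 0.149
finger_force: 50.0
board TCP [  8.6472 -41.616  165.506 ] q [-0.4831  0.6224  0.3234  1.7196  0.2858  1.0108 -0.478 ] F board [-0.0241  0.6458 -1.0576] open 0.14919566536126272
delta [0.0077 0.0031 0.0606] [ 0.0112 -0.0123  0.0773]
```

```bash
python3 steer.py '{"motion":[[0, 0.008, 0.003, 0.01, 0.011, -0.012, 0.077], [0, 0.008, 0.003, 0.04, 0.011, -0.012, 0.077], [0, 0.008, 0.003, 0.06, 0.011, -0.012, 0.077], [0, 0.008, 0.003, 0.06, 0.011, -0.012, 0.077], [0, 0.008, 0.003, 0.06, 0.011, -0.012, 0.077], [0, 0.008, 0.003, 0.06, 0.011, -0.012, 0.077]]}' | head -1
python3 snap.py P4; python3 go.py 0 -38.5 55;  python3 - <<'E'
from board import *
w=load('P4'); im=cv2.imread('pics/P4.png')[:,:,::-1].copy(); g=cv2.cvtColor(im,cv2.COLOR_RGB2GRAY)
u=proj(w,[M@np.array([-38,YN+s,z])/1e3+C for s,z in((-20,36),(20,36),(0,36))]);print(u)
for row in range(int(u[0,1])-20,int(u[0,1])+25,5): print(row,' '.join('%3d'%v for v in g[row,268:364:2]))
E
```

```text
clock: 21.75
[ 0.5385 -0.0558  0.1982]
board TCP [ -0.2916 -36.5769 107.8744] q [-0.4624  0.7032  0.3438  1.7784  0.2845  0.8753 -0.5566] F board [ 0.0385 -0.1297  0.0886] open 0.1510875334017249
delta [-0.0005 -0.0022  0.0529] [ 0.0052 -0.0045  0.0042]
[[282.0582 154.1727]
 [345.4947 154.3715]
 [313.7953 154.2721]]
134 109 106 104 105 105 108 105 100 100  96  89  87  89  87  85  79  52  54  57  58  56  65  61  64  66  64  68  65  57  58  61  59  61  79  86  83  85  89  88  92  92  93  88  91  88  87  88  91
139 243 244 242 243 242 243 242 204  76  18  18  23   1  20  31  48  51  54  56  57  60  63  62  66  67  69  68  69  61  57  59  61  60  28  20  16  15  33 135 158 162 157 160 160 159 159 162 160
144 138 139 141 137 138 132 123  47  31  18   7  26  24  87 168 150  66  53  54  61  58  62  61  64  70  66  68  65  57  60  57  61  58  32  23   6  16  26  23  70  82  79  79  81  81  81  81  92
149 198 202 201 202 198 199 185  68  39  17  16  23  40 104 187 158  69  57  54  58  59  60  62  67  66  66  64  64  56  58  58  59  57  37  32  20  15  24  33  92 104 107 106 108 107 105 106 12
[... 281 characters left out ...]
  61  61  64  64  66  66  67  64  58  57  58  58  72 163 180 135  33  19  70 129 126 121 117 118 115 115 112 113
164 194 186 183 177 180 174 179 182 180 191 196 192 172 174 173 156  80  56  53  57  58  60  64  63  70  67  65  66  52  56  56  61  76 178 194 187 184 166 124 124 123 120 119 115 115 112 116 112
169 196 189 181 180 179 176 182 188 195 198 196 196 183 174 172 162  78  55  56  58  59  60  63  68  64  64  66  66  54  54  57  59  75 180 193 191 189 185 128 121 124 123 119 118 116 115 114 114
174 196 189 183 179 177 176 179 188 194 194 196 194 192 177 174 168  87  56  59  59  55  62  66  64  65  69  68  61  60  57  59  59  75 178 194 190 187 189 143 120 123 120 116 117 117 113 110 112
```

```bash
python3 steer.py '{"motion":[[0, 0, -0.002, 0.01, 0.005, -0.0045, 0.004], [0, 0, -0.002, 0.03, 0.005, -0.0045, 0.004], [0, 0, -0.002, 0.045, 0.005, -0.0045, 0.004], [0, 0, -0.002, 0.053, 0.005, -0.0045, 0.004], [0, 0, -0.002, 0.053, 0.005, -0.0045, 0.004], [0, 0, -0.002, 0.053, 0.005, -0.0045, 0.004]]}'|head -1
python3 go.py 0 -38.5 43
```

```text
clock: 22.4
board TCP [ -0.1914 -38.6851  54.3223] q [-0.4286  0.77    0.3489  1.8405  0.3013  0.7475 -0.5753] F board [-0.5461 -0.7093 -0.1292] open 0.14949681818775956
delta [-0.0002  0.0002  0.0113] [-0.0009  0.0006  0.    ]
```

```bash
python3 steer.py '{"motion":[[0, 0, 0, 0.005, 0, 0, 0], [0, 0, 0, 0.01, 0, 0, 0], [0, 0, 0, 0.012, 0, 0, 0], [0, 0, 0, 0.012, 0, 0, 0]]}'|head -1;python3 go.py 0 -38.5 30
python3 steer.py '{"motion":[[0, 0, 0, 0.002, 0, 0, 0], [0, 0, 0, 0.004, 0, 0, 0], [0, 0, 0, 0.004, 0, 0, 0]]}'|head -1;python3 go.py 0 -38.5 30
```

```text
clock: 22.8
board TCP [ -0.2875 -38.4934  42.6867] q [-0.4206  0.7854  0.3501  1.8526  0.3058  0.7177 -0.5787] F board [ 0.8959 -1.2855  6.4129] open 0.14925914342851238
delta [-0.0003 -0.      0.0127] [-0.0002  0.0003  0.0001]
clock: 23.1
board TCP [ -0.5993 -38.6986  38.491 ] q [-0.4179  0.791   0.3502  1.857   0.3071  0.7071 -0.5799] F board [ 0.5855 -0.5611  3.1304] open 0.1493840402927396
delta [-0.0006  0.0002  0.0085] [-0.0004 -0.0001  0.0004]
```

```bash
python3 steer.py '{"motion":[[0, 0, 0, 0.003, 0, 0, 0], [0, 0, 0, 0.006, 0, 0, 0], [0, 0, 0, 0.006, 0, 0, 0]]}'|head -1;python3 go.py 0 -38.5 30
python3 steer.py '{"motion":[[0, 0, 0, 0.002, 0, 0, 0], [0, 0, 0, 0.004, 0, 0, 0], [0, 0, 0, 0.004, 0, 0, 0], [0, 0, 0, 0.004, 0, 0, 0]]}'|head -1;python3 go.py 0 -38.5 30
```

```text
clock: 23.4
board TCP [ -0.0663 -39.262   31.072 ] q [-0.4127  0.8013  0.3514  1.8639  0.3096  0.691  -0.5815] F board [-1.6701  1.9082 -5.04  ] open 0.14935806240067492
delta [-0.0001  0.0008  0.0011] [-0.0021  0.0011  0.0004]
clock: 23.8
board TCP [ -0.0931 -39.1295  30.703 ] q [-0.4125  0.8012  0.3514  1.8656  0.3106  0.6877 -0.5827] F board [ 2.333  -6.7018 27.4556] open 0.15028661835929394
delta [-0.0001  0.0006  0.0007] [-0.0007  0.0003  0.    ]
```

```bash
python3 steer.py '{"motion":[[0, 0, 0, -0.004, 0, 0, 0], [0.45, 0, 0, -0.004, 0, 0, 0], [0.45, 0, 0, -0.004, 0, 0, 0], [0.45, 0, 0, -0.004, 0, 0, 0], [0.45, 0, 0, -0.004, 0, 0, 0]]}'|sed -n '1p;4,6p'
python3 steer.py '{"motion":[[0.45, 0, 0, -0.02, 0, 0, 0], [0.45, 0, 0, -0.06, 0, 0, 0], [0.45, 0, 0, -0.11, 0, 0, 0], [0.45, 0, 0, -0.14, 0, 0, 0], [0.45, 0, 0, -0.14, 0, 0, 0], [0.45, 0, 0, -0.14, 0, 0, 0], [0.45, 0, 0, -0.14, 0, 0, 0]]}' | head -2
python3 snap.py P5
python3 - <<'E'
from board import *
w=load('P5'); im=cv2.imread('pics/P5.png')[:,:,::-1].copy(); hsv=cv2.cvtColor(im,cv2.COLOR_RGB2HSV)
for yy,nm in((-38.5,'knife'),(42.7,'loop')):
    u=proj(w,[M@np.array([xx,yy,30])/1e3+C for xx in (-65,-38,0,38,65)]); print(nm,u)
    c=int(u[1,0]); 
    for b in blobs(im,(3,150,50),(16,255,255),(c-30,40,c+30,300),200): print(b)
    for k in (1,2,3):
        row=int(u[k,1]); c=int(u[k,0]); print(row,c-16,' '.join('%d/%d'%(v[1],v[2]) for v in hsv[row,c-16:c+18:2]))
# bystanders vs start, in the top view
t0=cv2.imread('pics/top0.png').astype(int); t1=r.snapshot('top')[:,:,::-1].astype(int); cv2.imwrite('pics/top1.png',t1.astype(np.uint8))
for nm,(x0,y0,x1,y1) in dict(potL=(240,122,270,156),lids=(298,230,392,262),potF=(352,262,384,294),beaker=(402,244,432,272)).items(): print(nm,np.abs(t0-t1)[y0:y1,x0:x1].mean())
E
```

```text
clock: 24.3
contact_force: [0.6, -0.3, 0.3]
opening: 0.446
finger_force: 0.0
clock: 25.0
tool_pos: [0.5403, -0.0279, 0.2543]
[ 0.5403 -0.028   0.2542]
knife [[317.8543 105.8027]
 [317.8301 139.7706]
 [317.7982 184.6127]
 [317.7685 226.3169]
 [317.7486 254.2185]]
(2308, array([317.7998, 181.0412]), array([0.0032, 1.    ]), array([317.5529, 104.982 ]), array([318.0725, 265.0192]))
139 301 26/49 28/198 35/210 38/206 38/188 62/140 160/172 167/192 160/202 163/206 170/175 146/140 44/168 37/208 38/195 35/209 34/134
184 301 126/240 129/232 135/225 131/229 139/187 164/169 168/172 162/206 166/206 168/204 167/176 164/146 164/132 134/146 135/162 132/158 136/154
226 301 87/73 58/110 38/214 37/212 40/210 46/156 149/159 161/201 163/207 170/201 164/174 125/143 40/180 38/220 38/200 40/206 60/94
loop [[419.433  105.7859]
 [416.691  139.7871]
 [413.0715 184.6702]
 [409.7055 226.4098]
 [407.4536 254.3336]]
(2346, array([415.8065, 180.5887]), array([-0.0751,  0.9972]), array([421.5827, 103.8933]), array([409.5553, 263.5899]))
139 400 33/54 40/77 44/81 35/139 38/208 36/203 38/201 68/162 158/169 164/188 164/198 166/200 164/174 141/137 41/144 38/196 38/203
184 397 134/203 139/184 65/145 31/234 37/229 127/122 162/170 166/169 160/178 163/203 162/205 167/195 163/160 156/155 138/215 131/229 128/238
226 393 47/49 74/89 45/80 33/85 33/202 37/207 37/220 43/176 139/163 167/192 165/201 166/198 167/173 117/124 37/165 40/217 38/201
potL 68.94150326797386
lids 15.380540780141844
potF 21.5185546875
beaker 21.469444444444445
```

Run:
```python
from board import *
for n in('top0','top1'):
    im=cv2.imread(f'pics/{n}.png')[:,:,::-1].copy()
    for nm,lo,hi in(('green',(70,70,50),(95,255,255)),('yellow',(20,140,80),(32,255,255))): print(n,nm,[(b[0],b[1]) for b in blobs(im,lo,hi,(298,228,392,264),40)])
w=load('P5'); A_=load('A')
for n,w,roi in (('A',A_,(120,0,300,30)),('w1',load('w1'),(60,100,250,220)),('P5',w,(0,0,640,200))):
    im=cv2.imread(f'pics/{n}.png')[:,:,::-1].copy()
    for nm,lo,hi in(('green',(70,70,50),(95,255,255)),('yellow',(20,140,80),(32,255,255))): print(n,nm,[(b[0],b[1],onplane(w,b[1],.02)) for b in blobs(im,lo,hi,roi,100)])
p,Rc,s=tcp(); print(s['contact_force'],s['clock'])
```

```text
top0 green [(333, array([323.0721, 246.1111]))]
top0 yellow [(362, array([355.7403, 246.2514]))]
top1 green [(332, array([323.0964, 246.1295]))]
top1 yellow [(368, array([355.663 , 246.2446]))]
A green [(109, array([278.8349,   1.5321]), array([ 0.4516, -0.0508,  0.02  ]))]
A yellow [(186, array([221.5914,   6.4409]), array([ 0.445 , -0.1203,  0.02  ]))]
w1 green [(1118, array([191.475 , 160.9937]), array([ 0.4253, -0.0405,  0.02  ]))]
w1 yellow [(934, array([130.5867, 168.2045]), array([ 0.4208, -0.122 ,  0.02  ]))]
P5 green [(1279, array([223.9687,  90.7608]), array([ 0.4313, -0.0391,  0.02  ]))]
P5 yellow [(177, array([149.8305, 111.9831]), array([ 0.3347, -0.0486,  0.02  ])), (872, array([244.7362, 149.3876]), array([ 0.4284, -0.1207,  0.02  ]))]
[-0.0049  0.4814  0.1998] 25.1
```

The lids haven't moved, both tools are seated, and the robot is touching nothing, so I'm handing in.

```bash
python3 -c "
from plant import r
print(r.finish_job())"
```

```text
the job is handed in; nothing more can be done
None
```

I handed the job in at about 25 s: the loop tool looks snapped home in both far clips and the knife tool in both near clips, and the lids hadn't moved; I never went near the pots or beaker but didn't re-measure them, and one fingertip pressed the loop handle onto the table with about 69 N before its grasp.

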